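Twist the cup home in its spring-grip holder and close the bail

TASK

Load the empty steel cup into the spring-grip holder: swing the wire bail right back out of the way, then press the cup only lightly while twisting it to and fro until it sits fully down on the holder's floor, let go, and swing the bail up over the cup again to its upright stop. Never force it: the collar is spring-mounted and must not be pressed down to its stop. Leave the other things on the bench where they are.

Things in the scene. Friction and masses are not known exactly. Their poses are not given: they have to be found in the camera images.
- cup: Loose open round steel cup, 60 mm across, 110 mm tall, about 0.25 kg, standing upright. Origin: centre of its underside; z up its axis. Foot: 49 mm across at the underside, 55 mm at 3 mm up, growing to 60 mm at 18 mm up, straight above. Any angle about its axis will do. Grip it across the diameter more than 70 mm above its underside, with 40 N or more.
- cup_rim (a point): Centre of the cup's mouth, 110 mm above its underside, on its axis. The walls there are 3 mm thick and 50 mm deep inside.
- holder: Holder bolted to the worktop: grey base plate 132 x 132 x 8 mm; on it, spring-mounted, an aluminium collar, 92 mm outside, bore 67 mm, top 72 mm above the worktop. Origin: centre of the plate's underside; x points where the bail swings back to (roughly away from the robot), y along the bail's crossbar, z up. Four rubber-nosed spring plungers in its bore, 60 mm up, leave a 56 mm circle.
- holder_floor (a point): Centre of the collar's inner floor, 22 mm above the worktop: the cup's underside belongs here. The cup starts to rub about 35 mm above it. The plungers squeeze it (16 N each), so a straight push needs 33 N or more and would drive the collar to its stop; while being turned (5 mm or more at its skin for each 1 mm down, either way round) it sinks with under 20 N.
- cradle (a joint): How far the spring-mounted collar (with its floor and plungers, not the bail) is pressed down, in m: 0 = up (normal), 0.005 = stop. It starts to yield at about 6 N of push; 28 N presses it to 0.0045.
- bail_pivot (a point): Middle of the bail's hinge line, on the collar's axis, 70 mm above the worktop. The hinge line is parallel to the holder's y.
- bail_ball (a point): Centre of the black ball knob, 24 mm diameter, on top of the bail's crossbar, 100 mm from the hinge line: the place to pinch or push the bail. The bail itself is a U of 7 mm round steel wire, 125 mm wide outside, hung on two uprights beside the collar, crossbar 76 mm from the hinge line and parallel to the holder's y.
- bail (a joint): Angle of the bail, rad: 0 = upright over the holder (closed stop), growing as it swings back to the holder's +x; 1.25 = open stop, ball 95 mm behind the collar's axis and 102 mm above the worktop. It stays where it is left; about 1.5 N at the ball moves it. The crossbar passes 3.5 mm clear of the rim of a seated cup and strikes one that sits more than 4 mm high.
- staples: Bystander: small box 46 x 85 x 31 mm lying between the cup and the holder. Origin: centre of its underside.
- tags: Bystander: pale box 61 x 110 x 46 mm behind. Origin: centre of its underside.
- roll: Bystander: white label roll, 60 mm across, 40 mm high, standing at the right. Origin: centre of its underside.
- spray: Bystander: aerosol can, 65 mm across, 208 mm tall, upright at the back. Origin: centre of its underside.

How it is judged:
By the outcome, as a careful person would: the job done as asked, in the order asked, and still so for the second after the job is handed in, with the robot touching nothing.
It also fails if it takes over 72 s, if anything falls off the work surface, if the arm or the gripper's body presses on something with over 40 N, if the wrist force passes 120 N, or if a joint passes its speed limit or range.

ROBOT

A 6-joint arm with a two-finger parallel gripper is mounted at the origin on a cart in front of the work surface, level with it; the furniture and walls round the work are solid. World frame = base frame: x ahead of the robot, y to its left, z up, the work surface at z = 0. Lengths are in m, angles in rad, forces in N, time in s.
With the tool pointing down it reaches from about 0.4 to 0.825 m from the base axis. Payload 7 kg.
Tool frame: the origin (TCP) lies at the very end of the fingers, on their centre line; the grasp point (between the pads) lies arm.hold_point_z behind it (arm.hold_point_z is the distance from the TCP to the grasp point, in m); z points along the fingers, y is the line along which they close (so a half turn about z gives the same grasp; the last joint's range is limited). The gripper opens to 88 mm and grips with 3 to 60 N. Pads are 19 mm wide; open, the fingers measure 130 mm over their backs; the gripper's body (78 mm by 193 mm) begins 47 mm behind the grasp point.
Start: joints at [-0.87, 0.359, 0.012, 0, -1.224, -0.288], TCP at [0.271, -0.618, 0.227] pointing down, gripper open.
Joint ranges: [-3.07, 3.07], [-1.43, 2.12], [-1.02, 1.25], [-3.03, 1.67], [-3.05, -0], [-3.03, 3.03]. Speed limits (rad/s): [2.39, 2.39, 3.01, 3.14, 3.14, 3.14].

INTERFACE

Orientations are given as [roll, pitch, yaw] about the fixed x, y, z axes, in that order (R = Rz(yaw) Ry(pitch) Rx(roll)).
In Python, from station import arm, viewer, order gives the robot as it stands (arm), with the cameras (viewer) and the job (order).
- The arm moves only by the tool nudge_tcp, called after ">>>" as a command line: name --argument value ..., lists and objects as JSON in quotes. Schema: {"type":"object","properties":{"motion":{"type":"array","items":{"type":"array","items":{"type":"array","items":{"type":"number"},"minItems":5,"maxItems":5},"minItems":1,"maxItems":20},"minItems":1,"maxItems":1},"force":{"type":"number"},"only":{"type":"string"},"quiet":{"type":"boolean"},"lines":{"type":"string"}},"required":["motion"],"additionalProperties":false}. motion is a list that holds a single list of rows (three levels of brackets), with 1 to 20 rows, each of 5 numbers: the finger opening in m, then dx, dy, dz in m, then a turn about the tool's z in rad; each row is the pose to reach, as a shift and turn from the pose commanded when the call began, along the tool's axes at that moment; what a row does not reach only later rows make up. A row lasts 1/12 s, in which the tool goes at most 0.0417 m and 0.125 rad, less where a joint would pass 70% of its speed; a pose out of reach is approached as far as the arm can. The fingers move at their own pace and stop on an object; force is the grip in N (left out, the last holds). Time passes only in rows, so rows that do not move let the fingers close. The tool returns the time, the measured TCP pose, the force, the opening and the grip force at its end. only (a regular expression) keeps the lines of the reply that match it, lines (a string "A,B") keeps lines A to B, and quiet returns only ok. Input that does not fit is refused with a message, and nothing moves.
- arm.get_state(): the state, without advancing time (a new reading comes with each control period).
- viewer.grab_frame(name): name is "side" or "top"; returns the picture (420x560x3 uint8, red, green, blue); there is no depth.
- viewer.camera_params(name): a dict with "fx", "fy", "cx", "cy" (pixels), "T" (4x4, takes a point from camera to world coordinates). Camera axes: x right, y down, z forward; pixel columns grow to the right and rows downward; lengths in m; the calibration is good to about 2 mm. A picture is of the moment at which its call begins. camera_params takes no time and is no camera call.
- order.job_done(): hands the job in; it is judged then, once.
The state is a dict: "t": time; "q": joint angles; "qd": joint speeds; "joint_efforts": joint torques, N m; "eef_pos": TCP position; "ee_rot": TCP orientation; "force": force on the tool from outside, world axes, zero at the start; "moment": the same for the moment, N m; "width": finger opening in m; "gripper_force": force on a finger pad.
Only numpy, scipy, OpenCV 4.12 (cv2) and the standard library are available. Lean on these libraries where they do the work, as an engineer would, in place of code of your own. Each camera call takes 0.05 s, during which the arm holds its last target. There are 200 camera calls.

## Working session

There is one attempt and no reset: what is moved stays moved. The work goes in short steps, Python scripts to look and compute and a tool call to move; the robot and the scene stay as the last step left them, time stands still between calls to the robot, and variables do not carry over. Pictures are saved under pics/ and viewed, at most 14 in all, crops included, and the job is handed in when it is done.

```bash
ls; mkdir -p pics
```

Run:
```python
from station import arm, viewer, order
import cv2,numpy as np
for n in("side","top"):
    cv2.imwrite(f"pics/{n}0.png",viewer.grab_frame(n)[:,:,::-1]); p=viewer.camera_params(n); print(n,{k:np.round(v,3).tolist() for k,v in p.items()})
s=arm.get_state(); print(s, arm.hold_point_z)
```

```text
pics
station.py
side {'fx': 393.787, 'fy': 393.787, 'cx': 283.111, 'cy': 206.232, 'T': [[-0.95, -0.195, 0.242, 0.38], [-0.31, 0.533, -0.787, 0.693], [0.025, -0.823, -0.567, 0.715], [0.0, 0.0, 0.0, 1.0]]}
top {'fx': 444.221, 'fy': 444.221, 'cx': 273.899, 'cy': 205.496, 'T': [[0.006, -0.996, 0.094, 0.538], [-1.0, -0.007, -0.009, -0.085], [0.01, -0.094, -0.996, 1.188], [0.0, 0.0, 0.0, 1.0]]}
{'t': 0.1, 'q': array([-8.69881751e-01,  3.59310495e-01,  1.11627520e-02, -3.40832802e-04,
       -1.22412507e+00, -2.88127741e-01]), 'qd': array([-1.87024593e-03, -2.80967242e-04,  8.86186197e-04,  2.95446101e-03,
       -8.19259001e-05,  6.66424533e-04]), 'joint_efforts': array([-1.54859819e-03, -5.84162307e+01,  2.93747646e+01,  7.01549158e+00,
        1.01509859e-02, -7.19236323e-05]), 'eef_pos': array([ 0.27060662, -0.61789453,  0.225719  ]), 'ee_rot': array([ 3.14008598e+00, -1.12381239e-04, -2.72892177e+00]), 'force': array([-0.65662758,  0.22872037, -0.36024739]), 'moment': array([-0.00013391, -0.00699745,  0.0534545 ]), 'gripper_force': 0.0, 'width': 0.08748906448690673} 0.0188
```

View pics/side0.png

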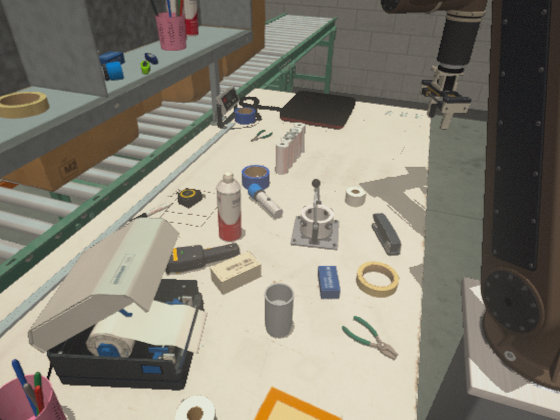

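View pics/top0.png

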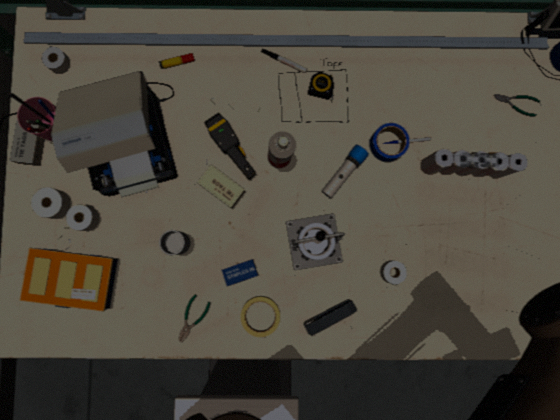

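Side: cup about (279,310), holder plate (316,232), ball (316,183). Top: cup (177,243), plate (315,241), ball about (320,237). I'll magnify both views for accurate edges.

Create h.py:
```python
from station import arm, viewer, order
import cv2,numpy as np
def ray(n,u,v):
    p=viewer.camera_params(n);T=np.array(p["T"]);d=T[:3,:3]@[(u-p["cx"])/p["fx"],(v-p["cy"])/p["fy"],1];return T[:3,3],d/np.linalg.norm(d)
def plane(n,u,v,z):
    o,d=ray(n,u,v);return o+d*(z-o[2])/d[2]
def tri(a,b):
    o1,d1=ray("side",*a);o2,d2=ray("top",*b)
    k=np.linalg.lstsq(np.c_[d1,-d2],o2-o1,rcond=None)[0];p,q=o1+k[0]*d1,o2+k[1]*d2
    return (p+q)/2,np.linalg.norm(p-q)
def proj(n,P):
    p=viewer.camera_params(n);T=np.array(p["T"]);c=T[:3,:3].T@(np.array(P)-T[:3,3]);return np.array([p["fx"]*c[0]/c[2]+p["cx"],p["fy"]*c[1]/c[2]+p["cy"]])
def crop(im,x,y,w,h,k):
    return cv2.resize(im[y:y+h,x:x+w],None,fx=k,fy=k,interpolation=cv2.INTER_CUBIC)
```

Run:
```python
from h import *
s=cv2.imread("pics/side0.png");t=cv2.imread("pics/top0.png");t=cv2.convertScaleAbs(t,alpha=1.8)
a=np.hstack([crop(t,280,200,80,75,5),crop(t,150,205,80,75,5)])
b=np.hstack([crop(s,280,172,70,75,4),crop(s,250,275,70,75,4)]);b=cv2.copyMakeBorder(b,0,0,0,800-b.shape[1],cv2.BORDER_CONSTANT)
cv2.imwrite("pics/c0.png",np.vstack([a,b])[:600])
```

```text
(no output)
```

View pics/c0.png

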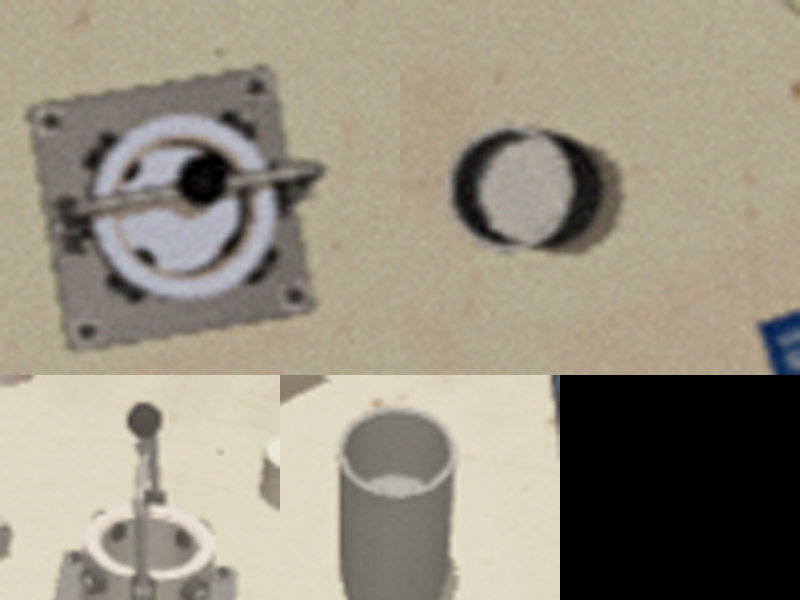

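Run:
```python
from h import *
T=lambda x,y,ox:(ox+(x-.0)/5,200+y/5)
c=[plane("top",280+x/5-.4,200+y/5-.4,.008) for x,y in[(30,105),(265,68),(313,305),(75,348)]]
print(np.round(c,4),"c",np.mean(c,0),[np.linalg.norm(c[i]-c[i-1]) for i in range(4)])
e=[np.degrees(np.arctan2(*(b-a)[1::-1])) for a,b in((c[3],c[0]),(c[2],c[1]),(c[1],c[0]),(c[2],c[3]))];print("edge angs",e)
print("ring top",plane("top",280+185/5-.4,200+206/5-.4,.072))
print("ring side",plane("side",280+150/4-.4,172+(542-375)/4-.4,.072))
print("ball",tri((280+144/4-.4,172+(420-375)/4-.4),(280+203/5-.4,200+180/5-.4)))
a,b=(250+118/4-.4,275+77/4-.4),(150+112/5-.4,205+187/5-.4)
print("rim",tri(a,b),plane("side",*a,.11),plane("top",*b,.11))
```

```text
[[ 0.6091 -0.1268  0.008 ]
 [ 0.6297 -0.2522  0.008 ]
 [ 0.5043 -0.2768  0.008 ]
 [ 0.481  -0.151   0.008 ]] c [ 0.55601415 -0.20170107  0.008     ] [np.float64(0.13030926581332922), np.float64(0.1270535494109233), np.float64(0.12781642471087595), np.float64(0.12791809856624936)]
edge angs [np.float64(10.689361288380885), np.float64(11.092501576158002), np.float64(99.3284404007946), np.float64(100.45575007908822)]
ring top [ 0.55501143 -0.2024823   0.072     ]
ring side [ 0.55298871 -0.19886775  0.072     ]
ball (array([ 0.56520644, -0.20063162,  0.16863446]), np.float64(0.0005319388078598298))
rim (array([0.54913853, 0.15201978, 0.10493773]), np.float64(0.0006378748030770986)) [0.54742123 0.15644983 0.11      ] [0.54939399 0.15099279 0.11      ]
```

Run:
```python
from h import *
s=cv2.imread("pics/side0.png");t=cv2.convertScaleAbs(cv2.imread("pics/top0.png"),alpha=1.8)
a=np.hstack([crop(t,250,120,80,75,5),crop(t,150,205,80,75,5)])
b=np.hstack([crop(s,205,165,70,75,3),crop(s,245,280,70,75,3)]);b=cv2.copyMakeBorder(b,0,0,0,800-b.shape[1],cv2.BORDER_CONSTANT)
cv2.imwrite("pics/c1.png",np.vstack([a,b])[:600])
# cup side mask: gray low saturation region
hsv=cv2.cvtColor(s,cv2.COLOR_BGR2HSV)
m=((hsv[...,1]<40)&(hsv[...,2]<190)).astype(np.uint8)
r=m[280:345,250:310]
for y in range(0,65,4): 
    x=np.where(r[y])[0]; print(280+y,(250+x.min(),250+x.max(),len(x)) if len(x) else None,end='; ')
print()
print("spray",tri((229,177),(283,144)),plane("top",283,143,.208),plane("side",229,235,0))
```

```text
280 None; 284 (np.int64(273), np.int64(285), 13); 288 (np.int64(267), np.int64(290), 24); 292 (np.int64(265), np.int64(292), 28); 296 (np.int64(265), np.int64(293), 29); 300 (np.int64(265), np.int64(293), 29); 304 (np.int64(265), np.int64(293), 29); 308 (np.int64(265), np.int64(292), 28); 312 (np.int64(265), np.int64(292), 28); 316 (np.int64(265), np.int64(292), 28); 320 (np.int64(265), np.int64(292), 28); 324 (np.int64(265), np.int64(293), 29); 328 (np.int64(266), np.int64(293), 28); 332 (np.int64(267), np.int64(291), 25); 336 (np.int64(271), np.int64(287), 17); 340 None; 344 None; 
spray (array([ 0.77517851, -0.11307742,  0.19128328]), np.float64(0.004003995526776049)) [ 0.77157059 -0.11320874  0.208     ] [ 0.78564075 -0.10703671  0.        ]
```

View pics/c1.png

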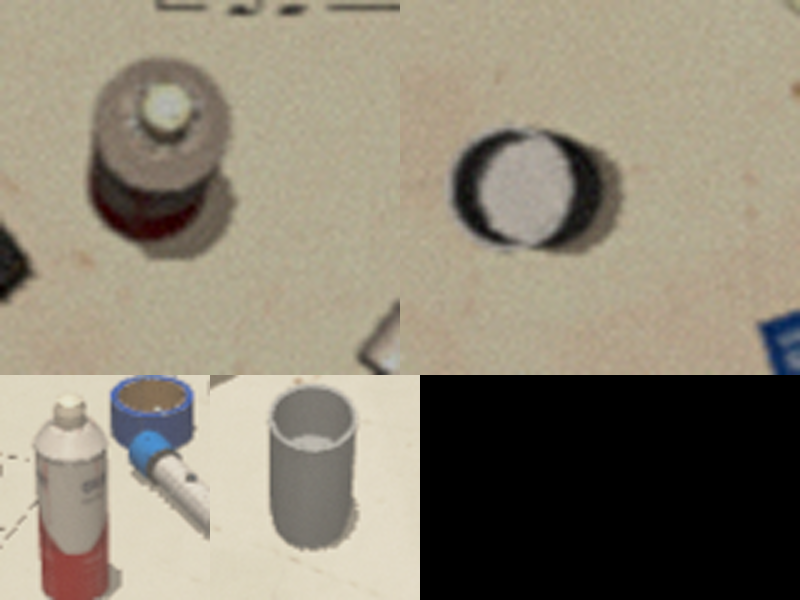

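Add to h.py:
```python
def go(x,y,z,yaw=None):
    s=arm.get_state();p=s["eef_pos"];w=s["ee_rot"][2];d=np.array([x,y,z])-p
    X=np.array([np.cos(w),np.sin(w)]);Y=np.array([np.sin(w),-np.cos(w)])
    t=0 if yaw is None else -((yaw-w+np.pi/2)%np.pi-np.pi/2)
    print("d",np.round([d[:2]@X,d[:2]@Y,-d[2],t],4))
H=np.array([.554,-.2007]);HY=.18
def hol(a,b,z):
    return (*(H+a*np.array([np.cos(HY),np.sin(HY)])+b*np.array([-np.sin(HY),np.cos(HY)])),z)
```

```bash
python3 -c "
from h import *
go(.5642,-.2006,.205,-2.963)"
```

>>> nudge_tcp --motion '[[[0.05, -0.436, 0.2645, 0.02, 0.234], [0.05, -0.436, 0.2645, 0.02, 0.234], [0.05, -0.436, 0.2645, 0.02, 0.234], [0.05, -0.436, 0.2645, 0.02, 0.234], [0.05, -0.436, 0.2645, 0.02, 0.234], [0.05, -0.436, 0.2645, 0.02, 0.234], [0.05, -0.436, 0.2645, 0.02, 0.234], [0.05, -0.436, 0.2645, 0.02, 0.234], [0.05, -0.436, 0.2645, 0.02, 0.234], [0.05, -0.436, 0.2645, 0.02, 0.234], [0.05, -0.436, 0.2645, 0.02, 0.234], [0.05, -0.436, 0.2645, 0.02, 0.234], [0.05, -0.436, 0.2645, 0.02, 0.234], [0.05, -0.436, 0.2645, 0.02, 0.234], [0.05, -0.436, 0.2645, 0.02, 0.234]]]' --force 5

```text
t: 1.35
eef_pos: [0.564, -0.2003, 0.206]
ee_rot: [3.141, -0.001, -2.961]
force: [0.4, -0.2, 0.4]
width: 0.0502
gripper_force: 0.0
```

Run:
```python
from h import *
go(.5642,-.2006,.158,-2.963)
s=viewer.grab_frame("side")[:,:,::-1]; t=cv2.convertScaleAbs(viewer.grab_frame("top")[:,:,::-1],alpha=1.8)
cv2.imwrite("pics/c2.png",np.hstack([crop(s,270,110,90,140,4),crop(t,250,170,100,140,4)]))
```

```text
d [-0.0001 -0.0003  0.048   0.0021]
```

View pics/c2.png

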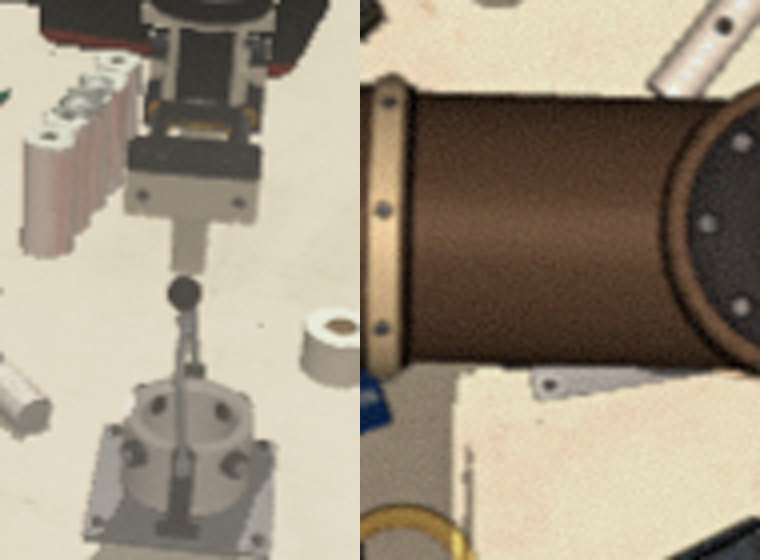

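The picture shows the finger (about px 317 across) directly over the ball (px 316,183), and the bail still upright. Next I descend and pinch.

>>> nudge_tcp --motion '[[[0.05, 0, 0, 0.024, 0], [0.05, 0, 0, 0.048, 0], [0.05, 0, 0, 0.048, 0], [0.015, 0, 0, 0.048, 0], [0.015, 0, 0, 0.048, 0], [0.015, 0, 0, 0.048, 0], [0.015, 0, 0, 0.048, 0], [0.015, 0, 0, 0.048, 0], [0.015, 0, 0, 0.048, 0]]]' --force 5

```text
t: 2.2
eef_pos: [0.5645, -0.1997, 0.1598]
ee_rot: [3.14, 0.002, -2.963]
force: [-1.7, 10.0, 6.1]
width: 0.0234
gripper_force: 5.0
```

Run:
```python
from h import *
s=arm.get_state();p=s["eef_pos"]
# arc in tool axes: tool -x ~ holder +x
th=np.arcsin((p[:2]-H)@[np.cos(HY),np.sin(HY)]/.1);print("th",th,(p[:2]-H)@[-np.sin(HY),np.cos(HY)])
for a in np.linspace(0.1,1.28,14): print(round(a,2),np.round([-.1*(np.sin(a)-np.sin(.1)),-.1*(np.cos(a)-np.cos(.1))],3))
```

```text
th 0.10568601066011095 -0.0009328478727967703
0.1 [-0. -0.]
0.19 [-0.009  0.001]
0.28 [-0.018  0.003]
0.37 [-0.026  0.006]
0.46 [-0.035  0.01 ]
0.55 [-0.043  0.014]
0.64 [-0.05  0.02]
0.74 [-0.057  0.025]
0.83 [-0.064  0.032]
0.92 [-0.069  0.039]
1.01 [-0.075  0.046]
1.1 [-0.079  0.054]
1.19 [-0.083  0.062]
1.28 [-0.086  0.071]
```

>>> nudge_tcp --motion '[[[0.015, -0.009, 0.001, 0.001, 0], [0.015, -0.018, 0.001, 0.003, 0], [0.015, -0.026, 0.001, 0.006, 0], [0.015, -0.035, 0.001, 0.01, 0], [0.015, -0.043, 0.001, 0.014, 0], [0.015, -0.05, 0.001, 0.02, 0], [0.015, -0.057, 0.001, 0.025, 0], [0.015, -0.064, 0.001, 0.032, 0], [0.015, -0.069, 0.001, 0.039, 0], [0.015, -0.075, 0.001, 0.046, 0], [0.015, -0.079, 0.001, 0.054, 0], [0.015, -0.083, 0.001, 0.062, 0], [0.015, -0.085, 0.001, 0.068, 0], [0.015, -0.086, 0.001, 0.071, 0], [0.015, -0.086, 0.001, 0.071, 0]]]' --force 5

```text
t: 3.45
eef_pos: [0.6482, -0.1849, 0.0868]
ee_rot: [3.142, -0.001, -2.963]
force: [0.3, 2.9, -1.3]
width: 0.0232
gripper_force: 5.0
```

>>> nudge_tcp --motion '[[[0.06, 0, 0, 0, 0], [0.06, 0, 0, 0, 0], [0.06, 0, 0, 0, 0], [0.06, 0, 0, -0.04, 0], [0.06, 0, 0, -0.08, 0], [0.088, 0.04, 0.04, -0.12, 0], [0.088, 0.04, 0.08, -0.12, 0], [0.088, 0.04, 0.12, -0.12, 0], [0.088, 0.04, 0.16, -0.12, 0], [0.088, 0.04, 0.2, -0.12, 0], [0.088, 0.04, 0.2, -0.12, 0]]]' --force 5

```text
t: 4.37
eef_pos: [0.5726, 0.0084, 0.2086]
ee_rot: [3.141, 0.002, -2.961]
force: [0.9, -0.1, -1.2]
width: 0.0869
gripper_force: 0.0
```

Run:
```python
from h import *
s=viewer.grab_frame("side")[:,:,::-1]; t=cv2.convertScaleAbs(viewer.grab_frame("top")[:,:,::-1],alpha=1.8)
cv2.imwrite("pics/c3.png",np.hstack([crop(s,250,155,90,120,4),crop(t,270,180,100,120,4)]))
go(.5484,.1537,.175,-2.963)
```

```text
d [-0.0022  0.1487  0.0333  0.0036]
```

View pics/c3.png

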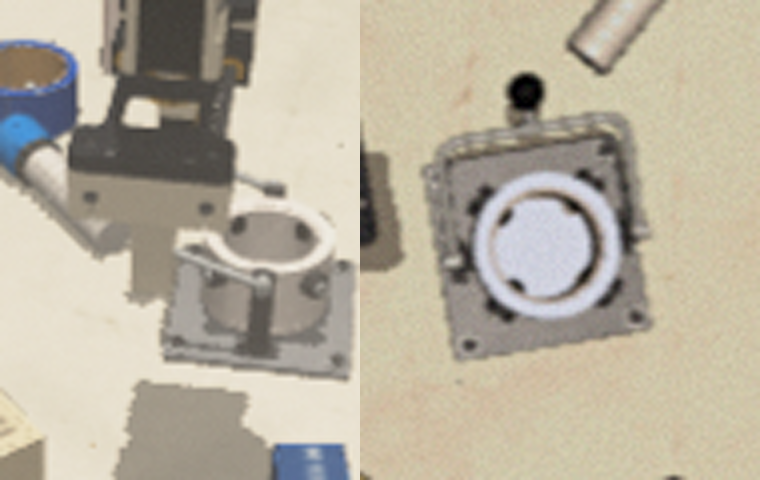

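Run:
```python
from h import *
t=cv2.convertScaleAbs(viewer.grab_frame("top")[:,:,::-1],alpha=1.8)
g=cv2.cvtColor(t,cv2.COLOR_BGR2GRAY)
m=(g<45).astype(np.uint8);m[:195]=0;m[212:]=0;m[:,:300]=0;m[:,325:]=0
M=cv2.moments(m,True);u=(M['m10']/M['m00'],M['m01']/M['m00']);print("ball",u,M['m00'],plane("top",*u,.102))
hsv=cv2.cvtColor(t,cv2.COLOR_BGR2HSV)
b=t[...,0].astype(int)-t[...,2];w=((b>-5)&(g>170)).astype(np.uint8);w[:,:280]=0;w[:,350:]=0;w[:215]=0;w[270:]=0
c=max(cv2.findContours(w,0,2)[0],key=cv2.contourArea);e=cv2.fitEllipse(c);print("ring",e,plane("top",*e[0],.072))
print("ring moments floor?",plane("top",*e[0],.06))
```

```text
ball (310.96153846153845, 202.57692307692307) 52.0 [ 0.6482167  -0.18571459  0.102     ]
ring ((316.44189453125, 240.95127868652344), (34.992794036865234, 35.783226013183594), 160.4794158935547) [ 0.55463074 -0.20208425  0.072     ]
ring moments floor? [ 0.55481119 -0.20334723  0.06      ]
```

>>> nudge_tcp --motion '[[[0.088, -0.002, 0.04, 0.01, 0], [0.088, -0.002, 0.08, 0.02, 0], [0.088, -0.002, 0.12, 0.03, 0], [0.088, -0.002, 0.1487, 0.03, 0], [0.088, -0.002, 0.1487, 0.03, 0], [0.088, -0.002, 0.1487, 0.03, 0]]]' --force 45

```text
t: 5.02
eef_pos: [0.5493, 0.1517, 0.1772]
ee_rot: [-3.141, -0.001, -2.962]
force: [0.2, -0.7, -0.3]
width: 0.0875
gripper_force: 0.0
```

Run:
```python
from h import *
s=viewer.grab_frame("side")[:,:,::-1]
cv2.imwrite("pics/c4.png",crop(s,220,200,120,150,4))
go(.5484,.1537,.073,-2.963)
```

```text
d [0.0005 0.0029 0.1044 0.0004]
```

View pics/c4.png

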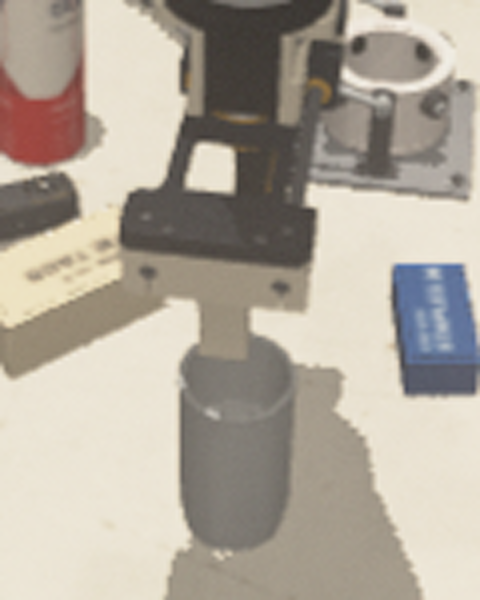

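The gripper is centred over the cup (finger px ~276, cup px ~279), and the top camera agrees with the robot frame at the ball to within 1 mm. Next I descend and grip.

>>> nudge_tcp --motion '[[[0.088, 0, 0, 0.035, 0], [0.088, 0, 0, 0.07, 0], [0.088, 0, 0, 0.1035, 0], [0.088, 0, 0, 0.1035, 0], [0.05, 0, 0, 0.1035, 0], [0.05, 0, 0, 0.1035, 0], [0.05, 0, 0, 0.1035, 0], [0.05, 0, 0, 0.1035, 0], [0.05, 0, 0, 0.1035, 0], [0.05, 0, 0, 0.1035, 0], [0.05, 0, 0, 0.1035, 0]]]' --force 48

```text
t: 5.98
eef_pos: [0.5503, 0.1523, 0.0758]
ee_rot: [3.141, 0.003, -2.962]
force: [-0.7, 0.8, 7.7]
width: 0.0596
gripper_force: 47.9
```

>>> nudge_tcp --motion '[[[0.05, 0, 0, -0.03, 0], [0.05, 0, 0, -0.06, 0], [0.05, 0, 0, -0.09, 0], [0.05, 0, 0, -0.09, 0], [0.05, 0, 0, -0.09, 0]]]'

```text
t: 6.4
eef_pos: [0.5497, 0.1522, 0.166]
ee_rot: [3.14, 0.003, -2.963]
force: [-0.6, 0.4, -3.8]
width: 0.0598
gripper_force: 47.8
```

```bash
python3 -c "
from h import *
go(.5547,-.2015,.0758+.085,-2.962);print(arm.get_state()['q'],arm.get_state()['force'])"
```

```text
d [ 0.058  -0.3489  0.0052 -0.0007]
[ 6.12908036e-01  2.33289316e-01 -3.10891061e-01 -1.76481571e-04
 -1.02272951e+00 -2.00473891e+00] [-0.60158277  0.42757923 -3.7976435 ]
```

>>> nudge_tcp --motion '[[[0.05, 0.006, -0.035, 0, 0], [0.05, 0.012, -0.07, 0, 0], [0.05, 0.018, -0.105, 0, 0], [0.05, 0.023, -0.14, 0, 0], [0.05, 0.029, -0.175, 0, 0], [0.05, 0.035, -0.21, 0, 0], [0.05, 0.041, -0.245, 0, 0], [0.05, 0.047, -0.28, 0, 0], [0.05, 0.052, -0.315, 0.005, 0], [0.05, 0.058, -0.349, 0.005, 0], [0.05, 0.058, -0.349, 0.005, 0], [0.05, 0.058, -0.349, 0.005, 0], [0.05, 0.058, -0.349, 0.005, 0]]]'

```text
t: 7.48
eef_pos: [0.5531, -0.2022, 0.1577]
ee_rot: [3.141, -0.002, -2.964]
force: [-0.1, 0.5, -2.8]
width: 0.0596
gripper_force: 47.8
```

Run:
```python
from h import *
s=viewer.grab_frame("side")[:,:,::-1]
cv2.imwrite("pics/c5.png",crop(s,250,100,130,150,4))
go(.5547,-.2015,.137,-2.962)
```

```text
d [-0.0013 -0.0001  0.0211 -0.0008]
```

View pics/c5.png

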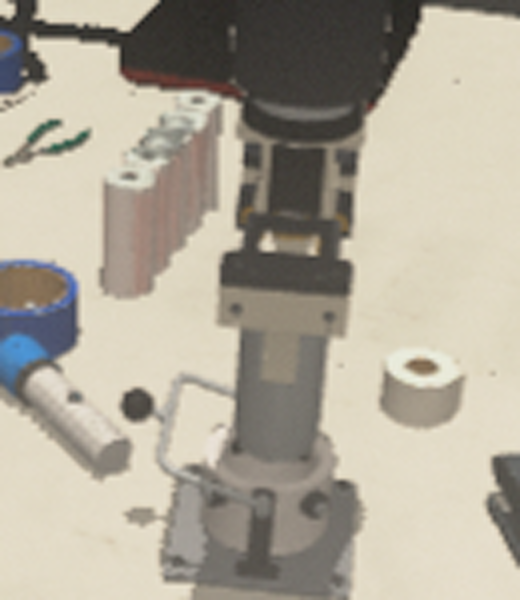

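Run:
```python
from h import *
for z in (.022,.072,.1,.13,.16): print(z,proj("side",(.5547,-.2015,z)))
a=np.array([np.cos(.18),np.sin(.18)])
s=cv2.imread("pics/c5.png");print(s.shape)
f=viewer.grab_frame("side")[:,:,::-1];cv2.imwrite("pics/s5.png",f)
hsv=cv2.cvtColor(f,cv2.COLOR_BGR2HSV)
for v in range(186,216,3):
    print(v,"".join("%4d"%x for x in f[v,300:340,0]))
```

```text
0.022 [315.46772517 226.78283452]
0.072 [316.73654319 212.71800955]
0.1 [317.47579526 204.52341373]
0.13 [318.29202781 195.47549058]
0.16 [319.13444769 186.13728141]
(600, 520, 3)
186  197 196 198 195 194 196 197 197 186 143  92  96 100 102 107 113 121 117 117 118 118 118 119 116 115 109 110 110 108 104 104 134 181 196 196 195 195 194 194 195
189  197 198 196 196 194 195 196 197 185 139  95  98 100 102 107 114 118 118 119 119 119 119 117 116 111 111 111 110 109 104 101 150 196 197 194 194 197 197 196 197
192  200 198 200 198 198 197 196 198 177 124  96  99 101 104 108 116 120 119 120 117 120 120 121 116 110 109 112 111 106 103 110 157 198 198 196 198 196 197 196 196
195  154 170 176 180 189 197 193 195 172 107  97  98 104 104 105 107 106 105 113 120 119 117 117 118 110 112 112 107 108 106 133 180 195 196 197 198 195 195 196 196
198  197 198 199 192 166 144 145 148 134  93  96 101 101 105 105 108 108 110 109 112 112 111 112 112 112 112 111 108 107 101 150 197 195 195 197 196 196 196 195 195
201  200 199 199 198 198 196 196 185 144  96  98 100 104 104 107 105 107 111 111 111 113 111 108 111 110 110 111 107 104 110 155 195 197 196 197 197 192 191 191 195
204  199 200 199 199 197 198 199 178 120  94  98 100 104 106 105 108 108 110 111 112 111 109 109 109 107 109 107 107 101 121 168 196 195 196 197 199 198 197 195 196
207  198 199 187 168 190 214 190 145 129  96  98 102 104 107 106 107 110 109 110 110 110 109 110 111 108 107 105 102 104 139 183 191 195 196 196 195 196 198 197 197
210  200 207 212 213 210 182 140 118  89  82  97 101 105 101 106 108 109 110 110 111 110 110 110 106 107 107 104 100 120 141 141 134 150 189 197 199 201 199 201 198
213  200 205 213 213 189 140 119 112  96  95 109 117 110 105 105 105 106 107 109 105 109 108 107 106 104  97  90  94 114 124 139 144 145 162 190 199 198 198 198 199
```

>>> nudge_tcp --motion '[[[0.05, -0.0013, 0, 0.011, 0], [0.05, -0.0013, 0, 0.021, 0], [0.05, -0.0013, 0, 0.021, 0], [0.05, -0.0013, 0, 0.021, 0.12], [0.05, -0.0013, 0, 0.0214, 0.24], [0.05, -0.0013, 0, 0.0218, 0.36], [0.05, -0.0013, 0, 0.0222, 0.48], [0.05, -0.0013, 0, 0.0226, 0.36], [0.05, -0.0013, 0, 0.023, 0.24], [0.05, -0.0013, 0, 0.0234, 0.12], [0.05, -0.0013, 0, 0.0238, 0], [0.05, -0.0013, 0, 0.0242, -0.12], [0.05, -0.0013, 0, 0.0246, -0.24], [0.05, -0.0013, 0, 0.025, -0.36], [0.05, -0.0013, 0, 0.0254, -0.48], [0.05, -0.0013, 0, 0.0258, -0.36], [0.05, -0.0013, 0, 0.0262, -0.24], [0.05, -0.0013, 0, 0.0266, -0.12], [0.05, -0.0013, 0, 0.027, 0]]]'

```text
t: 9.17
eef_pos: [0.5556, -0.2019, 0.1319]
ee_rot: [-3.141, -0.0, -2.968]
force: [1.2, -2.1, -1.4]
width: 0.0601
gripper_force: 47.8
```

```bash
python3 -c "
from h import *
s=arm.get_state();print(s['eef_pos'],s['force'],s['moment'])
go(.5547,-.2015,.0978,-2.962)"
```

```text
[ 0.55561476 -0.20185185  0.13188986] [ 1.15519985 -2.06042602 -1.39049472] [-0.88653387 -0.32518564  0.00292039]
d [ 0.0008  0.0005  0.0341 -0.0057]
```

>>> nudge_tcp --motion '[[[0.05, 0, 0, 0.0004, 0.12], [0.05, 0, 0, 0.0008, 0.24], [0.05, 0, 0, 0.0012, 0.36], [0.05, 0, 0, 0.0016, 0.48], [0.05, 0, 0, 0.002, 0.36], [0.05, 0, 0, 0.0024, 0.24], [0.05, 0, 0, 0.0028, 0.12], [0.05, 0, 0, 0.0032, 0], [0.05, 0, 0, 0.0036, -0.12], [0.05, 0, 0, 0.004, -0.24], [0.05, 0, 0, 0.0044, -0.36], [0.05, 0, 0, 0.0048, -0.48], [0.05, 0, 0, 0.0052, -0.36], [0.05, 0, 0, 0.0056, -0.24], [0.05, 0, 0, 0.006, -0.12], [0.05, 0, 0, 0.0064, 0]]]'

```text
t: 10.5
eef_pos: [0.5556, -0.2019, 0.1259]
ee_rot: [-3.141, 0.0, -2.967]
force: [0.5, -1.8, 0.5]
width: 0.0596
gripper_force: 47.8
```

```bash
python3 -c "
from h import *
s=arm.get_state();print(s['eef_pos'],s['force'],s['moment'])"
```

```text
[ 0.55560298 -0.20194094  0.12593736] [ 0.4656162  -1.83660921  0.45099318] [-1.08968523 -0.14589042  0.04105493]
```

>>> nudge_tcp --motion '[[[0.05, 0, 0, 0.0004, 0.12], [0.05, 0, 0, 0.0008, 0.24], [0.05, 0, 0, 0.0012, 0.36], [0.05, 0, 0, 0.0016, 0.48], [0.05, 0, 0, 0.002, 0.36], [0.05, 0, 0, 0.0024, 0.24], [0.05, 0, 0, 0.0028, 0.12], [0.05, 0, 0, 0.0032, 0], [0.05, 0, 0, 0.0036, -0.12], [0.05, 0, 0, 0.004, -0.24], [0.05, 0, 0, 0.0044, -0.36], [0.05, 0, 0, 0.0048, -0.48], [0.05, 0, 0, 0.0052, -0.36], [0.05, 0, 0, 0.0056, -0.24], [0.05, 0, 0, 0.006, -0.12], [0.05, 0, 0, 0.0064, 0]]]'

```text
t: 11.83
eef_pos: [0.5561, -0.2018, 0.1205]
ee_rot: [-3.14, 0.001, -2.966]
force: [-0.5, 1.4, 7.8]
width: 0.0598
gripper_force: 47.9
```

```bash
python3 -c "
from h import *
s=arm.get_state();print(s['eef_pos'],s['force'],s['moment'])"
```

```text
[ 0.55605322 -0.20175925  0.12052316] [-0.49651997  1.40182515  7.81054322] [1.00270973 1.0931948  0.19727555]
```

>>> nudge_tcp --motion '[[[0.05, 0, 0, 0.0003, 0.12], [0.05, 0, 0, 0.0006, 0.24], [0.05, 0, 0, 0.0009, 0.36], [0.05, 0, 0, 0.0012, 0.48], [0.05, 0, 0, 0.0015, 0.36], [0.05, 0, 0, 0.0018, 0.24], [0.05, 0, 0, 0.0021, 0.12], [0.05, 0, 0, 0.0024, 0], [0.05, 0, 0, 0.0027, -0.12], [0.05, 0, 0, 0.003, -0.24], [0.05, 0, 0, 0.0033, -0.36], [0.05, 0, 0, 0.0036, -0.48], [0.05, 0, 0, 0.0039, -0.36], [0.05, 0, 0, 0.0042, -0.24], [0.05, 0, 0, 0.0045, -0.12], [0.05, 0, 0, 0.0048, 0]]]'

```text
t: 13.17
eef_pos: [0.5556, -0.2018, 0.115]
ee_rot: [-3.14, -0.0, -2.966]
force: [-0.3, -1.5, 1.3]
width: 0.0596
gripper_force: 47.9
```

```bash
python3 -c "
from h import *
s=arm.get_state();print(s['eef_pos'],s['force'],s['moment'])
f=viewer.grab_frame('side')[:,:,::-1];cv2.imwrite('pics/s6.png',f)"
```

```text
[ 0.55560718 -0.20184219  0.11504244] [-0.29023221 -1.50591354  1.26665006] [-0.34934424  0.35142923  1.10987631]
```

>>> nudge_tcp --motion '[[[0.05, 0, 0, 0.0004, 0.12], [0.05, 0, 0, 0.0008, 0.24], [0.05, 0, 0, 0.0012, 0.36], [0.05, 0, 0, 0.0016, 0.48], [0.05, 0, 0, 0.002, 0.36], [0.05, 0, 0, 0.0024, 0.24], [0.05, 0, 0, 0.0028, 0.12], [0.05, 0, 0, 0.0032, 0], [0.05, 0, 0, 0.0036, -0.12], [0.05, 0, 0, 0.004, -0.24], [0.05, 0, 0, 0.0044, -0.36], [0.05, 0, 0, 0.0048, -0.48], [0.05, 0, 0, 0.0052, -0.36], [0.05, 0, 0, 0.0056, -0.24], [0.05, 0, 0, 0.006, -0.12], [0.05, 0, 0, 0.0064, 0]]]'

```text
t: 14.55
eef_pos: [0.5556, -0.2019, 0.1083]
ee_rot: [-3.141, -0.0, -2.963]
force: [-0.3, -0.1, 2.4]
width: 0.0595
gripper_force: 47.9
```

```bash
python3 -c "
from h import *
s=arm.get_state();print(s['eef_pos'],s['force'],s['moment'])"
```

```text
[ 0.55556024 -0.20185969  0.10829292] [-0.32968597 -0.11954936  2.41974157] [-0.10814084  0.39265105  1.05544576]
```

>>> nudge_tcp --motion '[[[0.05, 0, 0, 0.0003, 0.12], [0.05, 0, 0, 0.0006, 0.24], [0.05, 0, 0, 0.0009, 0.36], [0.05, 0, 0, 0.0012, 0.48], [0.05, 0, 0, 0.0015, 0.36], [0.05, 0, 0, 0.0018, 0.24], [0.05, 0, 0, 0.0021, 0.12], [0.05, 0, 0, 0.0024, 0], [0.05, 0, 0, 0.0027, -0.12], [0.05, 0, 0, 0.003, -0.24], [0.05, 0, 0, 0.0033, -0.36], [0.05, 0, 0, 0.0036, -0.48], [0.05, 0, 0, 0.0039, -0.36], [0.05, 0, 0, 0.0042, -0.24], [0.05, 0, 0, 0.0045, -0.12], [0.05, 0, 0, 0.0048, 0]]]'

```text
t: 15.88
eef_pos: [0.5555, -0.2018, 0.1034]
ee_rot: [-3.141, -0.0, -2.963]
force: [-1.5, -1.1, 0.3]
width: 0.06
gripper_force: 47.9
```

```bash
python3 -c "
from h import *
s=arm.get_state();print(s['eef_pos'],s['force'],s['moment'])"
```

```text
[ 0.55552842 -0.2017695   0.10336248] [-1.48264817 -1.0660527   0.29227253] [-0.46654469  0.43419163  0.96715183]
```

>>> nudge_tcp --motion '[[[0.05, 0, 0, 0.0003, 0.12], [0.05, 0, 0, 0.0006, 0.24], [0.05, 0, 0, 0.0009, 0.36], [0.05, 0, 0, 0.0012, 0.48], [0.05, 0, 0, 0.0015, 0.36], [0.05, 0, 0, 0.0018, 0.24], [0.05, 0, 0, 0.0021, 0.12], [0.05, 0, 0, 0.0024, 0], [0.05, 0, 0, 0.0026, -0.12], [0.05, 0, 0, 0.0028, -0.24], [0.05, 0, 0, 0.003, -0.36], [0.05, 0, 0, 0.0032, -0.48], [0.05, 0, 0, 0.0034, -0.36], [0.05, 0, 0, 0.0036, -0.24], [0.05, 0, 0, 0.0038, -0.12], [0.05, 0, 0, 0.004, 0]]]'

```text
t: 17.22
eef_pos: [0.5555, -0.2017, 0.0992]
ee_rot: [-3.141, -0.0, -2.963]
force: [0.3, -0.2, 0.2]
width: 0.0597
gripper_force: 47.9
```

```bash
python3 -c "
from h import *
s=arm.get_state();print(s['eef_pos'],s['force'],s['moment'])"
```

```text
[ 0.55545355 -0.20173572  0.0992209 ] [ 0.30570292 -0.18024369  0.23364234] [-0.21623466  0.0396565   0.99304565]
```

Not on the floor yet. I'll continue slowly, in half cycles, watching for the force to rise.

>>> nudge_tcp --motion '[[[0.05, 0, 0, 0.0002, 0.12], [0.05, 0, 0, 0.0004, 0.24], [0.05, 0, 0, 0.0006, 0.36], [0.05, 0, 0, 0.0008, 0.24], [0.05, 0, 0, 0.001, 0.12], [0.05, 0, 0, 0.0012, 0], [0.05, 0, 0, 0.0014, -0.12], [0.05, 0, 0, 0.0016, -0.24], [0.05, 0, 0, 0.0018, -0.12], [0.05, 0, 0, 0.002, 0]]]'

```text
t: 18.05
eef_pos: [0.5561, -0.2017, 0.0979]
ee_rot: [-3.141, 0.001, -2.96]
force: [-1.4, 1.3, 4.1]
width: 0.0601
gripper_force: 47.9
```

>>> nudge_tcp --motion '[[[0.05, 0, 0, 0.0001, 0.12], [0.05, 0, 0, 0.0003, 0.24], [0.05, 0, 0, 0.0004, 0.36], [0.05, 0, 0, 0.0005, 0.24], [0.05, 0, 0, 0.0006, 0.12], [0.05, 0, 0, 0.0007, 0], [0.05, 0, 0, 0.0008, -0.12], [0.05, 0, 0, 0.0009, -0.24], [0.05, 0, 0, 0.001, -0.12], [0.05, 0, 0, 0.001, 0]]]'

```text
t: 18.88
eef_pos: [0.5567, -0.2018, 0.0974]
ee_rot: [-3.14, 0.002, -2.96]
force: [-0.2, 2.0, 6.8]
width: 0.0598
gripper_force: 47.9
```

>>> nudge_tcp --motion '[[[0.05, 0, 0, 0.0002, 0.12], [0.05, 0, 0, 0.0004, 0.24], [0.05, 0, 0, 0.0006, 0.36], [0.05, 0, 0, 0.0008, 0.24], [0.05, 0, 0, 0.001, 0.12], [0.05, 0, 0, 0.001, 0], [0.05, 0, 0, 0.001, -0.12], [0.05, 0, 0, 0.001, -0.24], [0.05, 0, 0, 0.001, -0.12], [0.05, 0, 0, 0.001, 0]]]'

```text
t: 19.72
eef_pos: [0.557, -0.2018, 0.0969]
ee_rot: [-3.14, 0.003, -2.96]
force: [-1.2, 3.6, 8.9]
width: 0.0597
gripper_force: 47.9
```

Run:
```python
from h import *
f=viewer.grab_frame("side")[:,:,::-1];cv2.imwrite("pics/s7.png",f)
cv2.imwrite("pics/c7.png",crop(f,270,120,90,130,4))
print(proj("side",(.5547,-.2015,.132)),arm.get_state()['force'])
```

```text
[318.34736068 194.86212667] [ 0.06370014 -0.87484442  8.03623597]
```

View pics/c7.png

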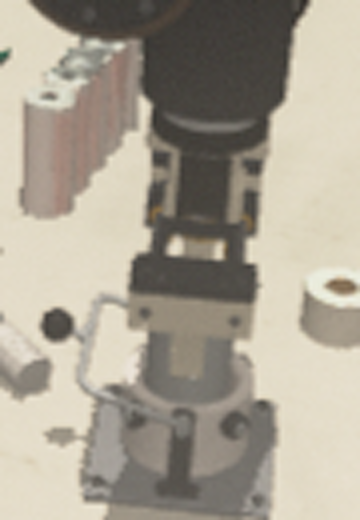

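The cup stands low in the collar. The force rises without further sinking, so it is on the floor with about 11 N of push. I release and lift.

>>> nudge_tcp --motion '[[[0.088, 0, 0, 0, 0], [0.088, 0, 0, 0, 0], [0.088, 0, 0, 0, 0], [0.088, 0, 0, 0, 0], [0.088, 0, 0, -0.03, 0], [0.088, 0, 0, -0.06, 0], [0.088, 0, 0, -0.09, 0], [0.088, 0, -0.04, -0.12, 0], [0.088, 0, -0.08, -0.12, 0], [0.088, 0.04, -0.12, -0.12, 0], [0.088, 0.08, -0.15, -0.12, 0], [0.088, 0.1, -0.18, -0.12, 0], [0.088, 0.1, -0.18, -0.12, 0]]]' --force 5

```text
t: 20.85
eef_pos: [0.4863, -0.3997, 0.2149]
ee_rot: [3.141, -0.001, -2.964]
force: [0.9, 0.7, 0.1]
width: 0.0874
gripper_force: 0.0
```

Run:
```python
from h import *
f=viewer.grab_frame("side")[:,:,::-1];t=cv2.convertScaleAbs(viewer.grab_frame("top")[:,:,::-1],alpha=1.8)
cv2.imwrite("pics/s8.png",f);cv2.imwrite("pics/c8.png",np.hstack([crop(f,280,160,70,90,5),crop(t,280,185,80,90,5)]))
print(proj("side",(.553,-.199,.132)),proj("side",(.553,-.199,.072)))
go(.6482,-.1849,.15,-2.963)
```

```text
[318.73360805 195.44724275] [317.10747281 213.32348161]
d [-0.1966  0.1831  0.0648 -0.0028]
```

View pics/c8.png

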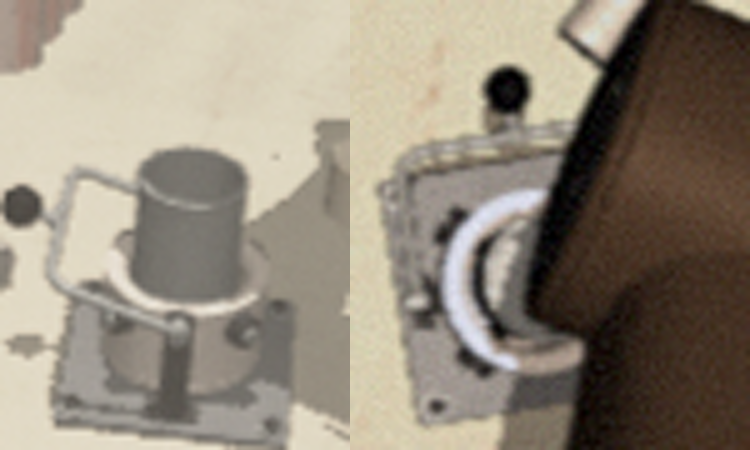

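The side view shows the rim centre at px (318.4,195.4); a seated rim projects to (318.7,195.4). The cup is seated and free, and the bail is still fully back. Next is the bail.

>>> nudge_tcp --motion '[[[0.05, -0.04, 0.037, 0, 0], [0.05, -0.08, 0.073, 0, 0], [0.05, -0.12, 0.11, 0, 0], [0.05, -0.16, 0.147, 0, 0], [0.05, -0.197, 0.183, 0.02, 0], [0.05, -0.197, 0.183, 0.05, 0], [0.05, -0.197, 0.183, 0.065, 0], [0.05, -0.197, 0.183, 0.065, 0], [0.05, -0.197, 0.183, 0.065, 0]]]' --force 5

```text
t: 21.7
eef_pos: [0.6497, -0.1794, 0.1471]
ee_rot: [3.14, -0.005, -2.959]
force: [0.2, -0.5, 1.0]
width: 0.0502
gripper_force: 0.0
```

```bash
python3 -c "
from h import *
go(.6482,-.1849,.0905,-2.963)"
```

```text
d [ 0.0024 -0.0052  0.0566  0.0037]
```

>>> nudge_tcp --motion '[[[0.05, 0, 0, 0, 0], [0.05, 0, 0, 0, 0]]]'

```text
t: 21.87
eef_pos: [0.6506, -0.1823, 0.1515]
ee_rot: [-3.141, 0.001, -2.963]
force: [-0.1, -1.4, 0.4]
width: 0.0503
gripper_force: 0.0
```

```bash
python3 -c "
from h import *
go(.6482,-.1849,.0905,-2.963)"
```

```text
d [ 0.0028 -0.0021  0.061   0.0003]
```

>>> nudge_tcp --motion '[[[0.05, 0.0025, -0.0025, 0.02, 0], [0.05, 0.0025, -0.0025, 0.04, 0], [0.05, 0.0025, -0.0025, 0.06, 0], [0.05, 0.0025, -0.0025, 0.06, 0], [0.015, 0.0025, -0.0025, 0.06, 0], [0.015, 0.0025, -0.0025, 0.06, 0], [0.015, 0.0025, -0.0025, 0.06, 0], [0.015, 0.0025, -0.0025, 0.06, 0], [0.015, 0.0025, -0.0025, 0.06, 0], [0.015, 0.0025, -0.0025, 0.06, 0]]]' --force 6

```text
t: 22.7
eef_pos: [0.6489, -0.1847, 0.0915]
ee_rot: [-3.141, 0.002, -2.963]
force: [-0.1, 0.5, 4.2]
width: 0.0233
gripper_force: 6.0
```

Run:
```python
import numpy as np
for a in np.linspace(1.25,-.02,16): print(round(a,2),np.round([.1*(np.sin(1.25)-np.sin(a)),-.1*(np.cos(a)-np.cos(1.25))],3))
```

```text
1.25 [ 0. -0.]
1.17 [ 0.003 -0.008]
1.08 [ 0.007 -0.016]
1.0 [ 0.011 -0.023]
0.91 [ 0.016 -0.03 ]
0.83 [ 0.021 -0.036]
0.74 [ 0.027 -0.042]
0.66 [ 0.034 -0.048]
0.57 [ 0.041 -0.053]
0.49 [ 0.048 -0.057]
0.4 [ 0.056 -0.06 ]
0.32 [ 0.064 -0.063]
0.23 [ 0.072 -0.066]
0.15 [ 0.08  -0.067]
0.06 [ 0.088 -0.068]
-0.02 [ 0.097 -0.068]
```

>>> nudge_tcp --motion '[[[0.015, 0.003, 0, -0.008, 0], [0.015, 0.007, 0, -0.016, 0], [0.015, 0.011, 0, -0.023, 0], [0.015, 0.016, 0, -0.03, 0], [0.015, 0.021, 0, -0.036, 0], [0.015, 0.027, 0, -0.042, 0], [0.015, 0.034, 0, -0.048, 0], [0.015, 0.041, 0, -0.053, 0], [0.015, 0.048, 0, -0.057, 0], [0.015, 0.056, 0, -0.06, 0], [0.015, 0.064, 0, -0.063, 0], [0.015, 0.072, 0, -0.066, 0], [0.015, 0.08, 0, -0.067, 0], [0.015, 0.08, 0, -0.067, 0]]]'

```text
t: 23.87
eef_pos: [0.5677, -0.1989, 0.1579]
ee_rot: [3.141, -0.0, -2.963]
force: [-1.3, 4.8, 6.4]
width: 0.023
gripper_force: 6.0
```

>>> nudge_tcp --motion '[[[0.015, 0.004, 0, -0.0007, 0], [0.015, 0.008, 0, -0.001, 0], [0.015, 0.012, 0, -0.001, 0], [0.015, 0.016, 0, -0.001, 0], [0.015, 0.017, 0, -0.001, 0], [0.015, 0.017, 0, -0.001, 0]]]'

```text
t: 24.37
eef_pos: [0.5523, -0.2015, 0.1586]
ee_rot: [3.141, 0.001, -2.963]
force: [0.7, 6.4, 5.0]
width: 0.0229
gripper_force: 6.0
```

>>> nudge_tcp --motion '[[[0.015, 0.002, 0, 0, 0], [0.015, 0.004, 0, 0, 0], [0.015, 0.005, 0, 0, 0], [0.015, 0.005, 0, 0, 0]]]'

```text
t: 24.7
eef_pos: [0.5492, -0.2021, 0.1585]
ee_rot: [3.141, 0.004, -2.962]
force: [8.3, 5.7, -0.3]
width: 0.023
gripper_force: 6.0
```

Run:
```python
from h import *
f=viewer.grab_frame("side")[:,:,::-1]
cv2.imwrite("pics/c9.png",crop(f,270,130,90,120,5));print(proj("side",(.553,-.199,.17)))
```

```text
[319.81787503 183.52780644]
```

View pics/c9.png

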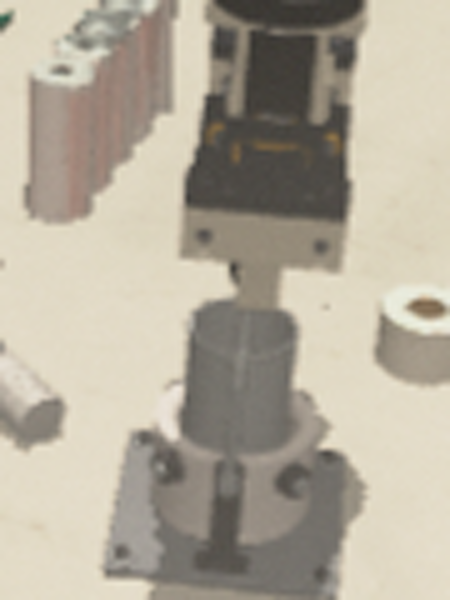

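Now 8 N resists in x, so the bail is at its stop, with the ball at px about (320,184) where an upright one belongs. I release, lift and verify.

>>> nudge_tcp --motion '[[[0.06, -0.003, 0, 0, 0], [0.06, -0.003, 0, 0, 0], [0.06, -0.003, 0, 0, 0], [0.06, -0.003, 0, -0.03, 0], [0.06, -0.003, 0, -0.06, 0], [0.06, -0.003, -0.04, -0.07, 0], [0.06, -0.003, -0.08, -0.07, 0], [0.06, 0.03, -0.12, -0.07, 0], [0.06, 0.07, -0.16, -0.07, 0], [0.06, 0.11, -0.2, -0.07, 0], [0.06, 0.15, -0.24, -0.07, 0], [0.06, 0.15, -0.24, -0.07, 0], [0.06, 0.15, -0.24, -0.07, 0]]]'

```text
t: 25.83
eef_pos: [0.4385, -0.4691, 0.2276]
ee_rot: [3.141, -0.003, -2.966]
force: [0.5, 1.1, -0.4]
width: 0.0597
gripper_force: 0.0
```

Run:
```python
from h import *
f=viewer.grab_frame("side")[:,:,::-1];t=cv2.convertScaleAbs(viewer.grab_frame("top")[:,:,::-1],alpha=1.8)
cv2.imwrite("pics/c10.png",np.hstack([crop(f,280,165,70,90,5),crop(t,280,185,80,90,5)]))
g=cv2.cvtColor(t,cv2.COLOR_BGR2GRAY);m=(g<45).astype(np.uint8)
print(arm.get_state()['force'],proj("top",(.5547,-.2023,.17)),proj("side",(.553,-.199,.17)))
for n,a in(("top",t),("side",f)):
    print(n)
```

```text
[ 0.76320742 -0.53857018  0.38049838] [321.0372334  240.30325313] [319.81787503 183.52780644]
top
side
```

View pics/c10.png

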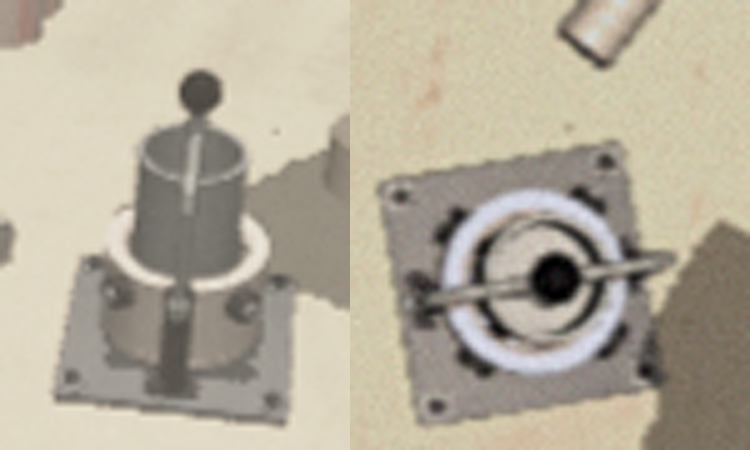

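The ball is at top px (320.2,240.2), against (321.0,240.3) expected for upright. The cup sits inside under the crossbar, and the arm is clear.

```bash
python3 -c "
from station import arm, viewer, order
print(order.job_done())"
```

```text
the job is handed in; nothing more can be done
None
```

The cup is seated on the holder's floor and released, and the bail is back at its upright stop over it. The push stayed at roughly 11 N by the readings, and I handed the job in at about 26 s with the robot touching nothing.

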